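Close the bain-marie opening with its cover disc

ROBOT

A 6-joint arm with a two-finger parallel gripper is mounted at the origin on the work surface. World frame = base frame: x ahead of the robot, y to its left, z up, the work surface at z = 0. Lengths are in m, angles in rad, forces in N, time in s.
With the tool pointing down it reaches from about 0.3 to 0.775 m from the base axis. Payload 14.6 kg.
Tool frame: the origin (TCP) lies at the very end of the fingers, on their centre line; the grasp point (between the pads) lies 19 mm behind it; z points along the fingers, y is the line along which they close (so a half turn about z gives the same grasp; the last joint's range is limited). The gripper opens to 94 mm and grips with 3 to 60 N. Pads are 16 mm wide; open, the fingers measure 119 mm over their backs; the gripper's body (75 mm by 177 mm) begins 78 mm behind the grasp point.
Start: joints at [-1.279, 0.3, 1.521, -0, 1.321, -0.067], TCP at [0.193, -0.515, 0.205] pointing down, gripper open.
Joint ranges: [-3.03, 3.03], [-0.79, 2.21], [0.23, 2.52], [-1.04, 4.18], [0, 3.07], [-2.55, 2.55]. Speed limits (rad/s): [2.22, 2.22, 2.57, 3.14, 3.14, 3.14].

INTERFACE

Orientations are given as [roll, pitch, yaw] about the fixed x, y, z axes, in that order (R = Rz(yaw) Ry(pitch) Rx(roll)).
In Python, from station import ctrl, cams gives the robot as it stands. The module is installed in compiled form; this text tells all that it offers.
- The arm moves only by the tool arm_command, never from a script. Its argument "plan" is a list that holds one entry, the list of rows, each a list of 7 numbers: the shift along the tool's x, y, z in normalised numbers (1 is 750 mm), then the turn, a rotation vector about the tool's x, y, z in fractions of the full range, 1 being pi rad, then the closure, from -1 (fully open) to 1 (shut). A call has 1 to 12 rows; each row is the pose to reach, as a shift and turn from the pose commanded when the call began, along the tool's axes at that moment; what a row does not reach only later rows make up. A row lasts 1/10 s, in which the tool goes at most 50 mm and 8.59 degrees, less where a joint would pass 70% of its speed; a pose out of reach is approached as far as the arm can. A call with a gripper value outside its range is refused whole. The fingers move at their own pace and stop on an object; "squeeze" is the grip in N (left out, the last holds). Time passes only in rows, so rows that repeat a pose let the fingers close. It gives the time, the measured TCP pose, the force, the opening and the grip force at its end, in the units of the state.
- ctrl.get_obs(): the state, without advancing time (a new reading comes with each control period).
- cams.camera(name): name is "scene" or "top" or "wrist"; returns (picture, depth): 384x512x3 uint8, blue, green, red; 384x512 float32, m along the optical axis (not along the pixel's ray), 0 where there is no reading.
- cams.camera_info(name): a dict with "fx", "fy", "cx", "cy" (pixels), "world_to_cam" (4x4, takes a point from world to camera coordinates). Camera axes: x right, y down, z forward; pixel columns grow to the right and rows downward; lengths in m; the calibration is good to about 2 mm. A picture is of the moment at which its call begins: read the wrist's pose just before it. camera_info takes no time and is no camera call; for the wrist camera it gives the pose at the moment of the call.
- ctrl.hand_in(): hands the job in; it is judged then, once.
The state is a dict: "time_s": time; "qpos": joint angles; "joint_vel": joint speeds; "tau": joint torques, N m; "ee_pos": TCP position; "eef_rot": TCP orientation; "force": force on the tool from outside, world axes, zero at the start; "moment": the same for the moment, N m; "grip_width": finger opening in m; "grip_force": force on a finger pad.
Only numpy, scipy, OpenCV 4.12 (cv2) and the standard library are available. Lean on these libraries where they do the work, as an engineer would, in place of code of your own. Each camera call takes 0.05 s, during which the arm holds its last target. There are 200 camera calls.

TASK

The bain-marie has been topped up and its round filling opening is letting the heat out: close it with its flat cover disc. Lay the disc flat on the bare metal beside the opening, then, pressing lightly so that nothing gets scratched, slide it over the opening without lifting it until it drops into the recess and lies flush. Let go of it, and do not disturb the pot lid and the bowl lying about.

Things in the scene. Friction and masses are not known exactly. Their poses are not given: they have to be found in the camera images.
- cover: the cover disc: flat round steel disc, 90 mm across, 5 mm thick, about 0.24 kg, lying flat on the counter at the start. On its middle stands a black cylindrical knob to hold it by, 22 mm across, 13 to 31 mm above the disc's underside, on a 12 mm stem (5 to 13 mm above the underside). Origin: centre of the underside; z is the disc's axis, up.
- well: the drop-in bain-marie, fixed on the counter: a steel frame 305 mm (its x) by 365 mm (its y), rim 14 mm wide, 48 mm above the counter; thermostat housing 50 mm wide, 52 mm high along the far (+x) side. Origin: centre of the frame at counter height; z up; yaw within 0.15 rad of the robot's axes. The disc must never be pressed or pushed against it, or against the plate in it, with over 18 N.
- plate_middle (a point): centre of the frame at plate-top height (45 mm). A flat metal plate, 265 (x) by 290 mm (y), rests on ledges in the frame, shoved sideways by up to 18 mm either way along the frame's y and by up to 5 mm along its x, differently each time and unreported; it does not turn, and under 40 N it stays put. Two lidded pots hang in the plate's far half (x = +70 mm, y = +85 and -85 mm), 35 mm high above it.
- opening (a point): where the filling opening's centre would be if the plate lay in mid-frame (frame x = -55, y = +75, z = 45 mm, the plate's top; axes as the frame's); the true centre is up to 18 mm off along y and 5 mm along x. The opening is a recess 92 mm across, 5 mm deep, with a flat ledge round a 46 mm hole: the disc sits on the ledge, flush with the plate, its underside 40 mm above the counter.
- rest (a point): point on the plate's top surface, in the middle of the bare metal to the right of the opening (frame -y side), where the disc has room to lie flat (frame x = -55, y = -60, z = 45 mm; axes as the frame's). From here to the opening the plate is smooth and bare.
- pot_lid: bystander: domed steel pot lid, 120 mm across, 39 mm high with its black knob, lying on the counter. Origin: centre of the underside.
- bowl: bystander: white soup bowl, 128 mm across, 55 mm high, on the counter. Origin: centre of the underside.
Not all that is in view belongs to the job. What is shaped like the cover but brown or pink is not meant.

How it is judged:
On the way, in this order (a step that is already met when the one before it is completed fails the run):
1. the disc lies flat on the plate beside the opening (contact force between cover and well above 0.3 N and horizontal distance between cover and opening above 0.07 m and horizontal distance between cover and rest below 0.075 m and z of cover in the frame of well between 0.043 and 0.048 m and angle between cover's own z axis and vertical below 0.06 rad), for 0.2 s.
2. the disc has dropped into the recess of the opening (horizontal distance between cover and opening below 0.026 m and z of cover in the frame of well below 0.0415 m and angle between cover's own z axis and vertical below 0.025 rad), for 0.2 s.
At the end, for the whole second after the job is handed in: The cover disc lies in the recess of the opening (within 26 mm of the marked point), flush with the plate to 1.5 mm and level to 0.025 rad, let go and at rest; the pot lid and bowl within 20 mm of where they were (all of step 2 and z of cover in the frame of well above 0.0375 m and linear speed of cover below 0.02 m/s and distance of each of pot_lid, bowl from where it was at the start of the episode below 0.02 m); the robot touches nothing.
It fails at once if the disc is pressed or pushed against the bain-marie or its plate with more than 18 N (contact force between cover and well above 18 N).
It fails at once if the gripper presses on the bain-marie with more than 18 N (contact force between the fingers and well above 18 N).
It fails at once if the disc is lifted over the opening (8 to 30 mm above the plate within 55 mm of the opening's centre point) instead of being slid (horizontal distance between cover and opening below 0.055 m and z of cover in the frame of well between 0.053 and 0.075 m).
It fails at once if the pot lid or the bowl is moved by more than 20 mm (distance of any of pot_lid, bowl from where it was at the start of the episode above 0.02 m).
It also fails if it takes over 51 s, if anything falls off the work surface, if the arm or the gripper's body presses on something with over 40 N, if the wrist force passes 120 N, or if a joint passes its speed limit or range.

## Working session

There is one attempt and no reset: what is moved stays moved. The work goes in short steps, Python scripts to look and compute and a tool call to move; the robot and the scene stay as the last step left them, time stands still between calls to the robot, and variables do not carry over. Pictures are saved under pics/ and viewed, at most 10 in all, crops included, and the job is handed in when it is done.

Besides the shell and the picture viewer there is one more tool, called after ">>>" as name(argument=value, ...), one argument or row to a line, values as JSON. arm_command: Moves the arm, as the interface text tells. Its arguments: {"type":"object","properties":{"plan":{"type":"array"},"squeeze":{"type":"number"}},"required":["plan"]}

```bash
mkdir -p pics; cat > h.py <<'E'
import numpy as np, cv2
from station import ctrl, cams
from scipy.spatial.transform import Rotation as R
def cloud(n):
    im,d=cams.camera(n); K=cams.camera_info(n); T=np.linalg.inv(np.array(K["world_to_cam"]))
    v,u=np.mgrid[:384,:512]
    P=np.stack([(u-K["cx"])/K["fx"]*d,(v-K["cy"])/K["fy"]*d,d],-1)
    W=P@T[:3,:3].T+T[:3,3]; W[d==0]=np.nan
    return im,d,W,K
def ray(K,u,v,z):
    T=np.linalg.inv(np.array(K["world_to_cam"]))
    r=T[:3,:3]@np.array([(u-K["cx"])/K["fx"],(v-K["cy"])/K["fy"],1]); o=T[:3,3]
    return o+r*(z-o[2])/r[2]
E
python3 - <<'E'
from h import *
a,_,W,K=cloud("top"); b,_,W2,K2=cloud("scene")
np.savez("t0.npz",a=a,W=W,b=b,W2=W2)
cv2.imwrite("pics/top.png",a);cv2.imwrite("pics/scene.png",b)
o=ctrl.get_obs();print(o)
E
```

```text
{'time_s': 0.1, 'qpos': array([-1.27854511e+00,  3.00400857e-01,  1.52146601e+00, -2.27724710e-05,
        1.32072217e+00, -6.66197656e-02]), 'joint_vel': array([-0.00081604, -0.0010522 , -0.00293238,  0.00202244, -0.00217214,
        0.00173611]), 'tau': array([ 9.09553764e-04, -5.32650125e+01, -3.53280580e+01,  7.09305773e-02,
        2.34916754e-02, -3.96792359e-05]), 'ee_pos': array([ 0.19308749, -0.51475746,  0.20497354]), 'eef_rot': array([-3.14059702e+00, -4.43199494e-05,  3.58876608e-01]), 'force': array([0.03022573, 1.15818639, 0.52254894]), 'moment': array([-0.0068965 ,  0.01492699,  0.01064257]), 'grip_force': 0.0, 'grip_width': 0.09374578737348863}
```

View pics/top.png

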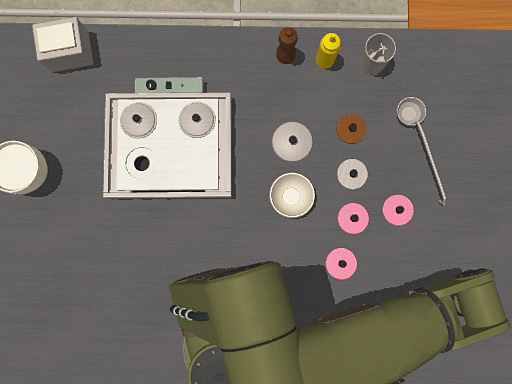

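View pics/scene.png

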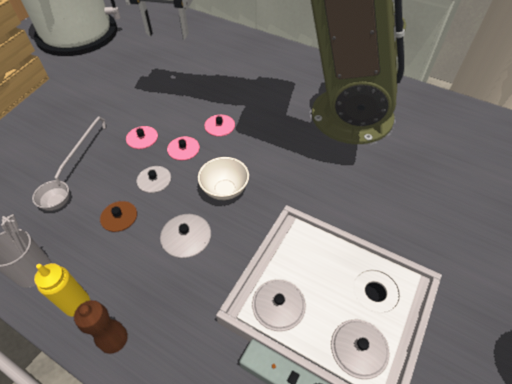

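The top view shows the cover at about (352,174), the well centred near (170,145) with its opening at (142,163), the bowl at (292,195) and the pot lid at (292,141). The brown and pink discs are decoys. Next I'll measure positions.

```bash
python3 - <<'E'
from h import *
D=np.load("t0.npz");a,W=D["a"],D["W"];K=cams.camera_info("top")
hsv=cv2.cvtColor(a,cv2.COLOR_BGR2HSV)
print("fx",K["fx"], "counter z",np.nanmedian(W[230:290,30:150,2]))
def blob(m,u,v,name,z):
    n,l,s,c=cv2.connectedComponentsWithStats(m.astype(np.uint8),connectivity=4)
    k=l[v,u]; 
    cs,_=cv2.findContours((l==k).astype(np.uint8),cv2.RETR_EXTERNAL,cv2.CHAIN_APPROX_NONE)
    e=cv2.fitEllipse(max(cs,key=len)); p=ray(K,*e[0],z); zz=np.nanmedian(W[...,2][l==k])
    print(name,s[k],e,p.round(4),"z",zz); return p
bright=(hsv[...,2]>120)&(hsv[...,1]<60)
blob(bright,345,170,"cover",.005)
blob(bright,280,141,"lid",.01)
blob(bright,290,198,"bowl",.055)
x,y=352,173
kn=(hsv[...,2]<60)
for n,(u0,u1,v0,v1),z in [("knob",(342,362,164,184),.031),("hole",(130,156,152,175),.045)]:
    m=np.zeros_like(kn);m[v0:v1,u0:u1]=kn[v0:v1,u0:u1]
    vv,uu=np.nonzero(m);print(n,len(uu),ray(K,(uu.min()+uu.max())/2,(vv.min()+vv.max())/2,z).round(4),uu.min(),uu.max(),vv.min(),vv.max())
# frame: rim pixels by height
Z=W[...,2]; m=(Z>.02)&(Z<.056); m[:80]=0;m[:,:90]=0;m[:,245:]=0;m[215:]=0;m[:94]=0
cs,_=cv2.findContours(m.astype(np.uint8),cv2.RETR_EXTERNAL,cv2.CHAIN_APPROX_NONE)
c=max(cs,key=cv2.contourArea);r=cv2.minAreaRect(c);print(r)
b=cv2.boxPoints(r);print(b,[ray(K,*q,.048).round(4) for q in b])
print("ctr",ray(K,*r[0],.048))
cv2.imwrite("pics/wellcrop.png",cv2.resize(a[65:215,90:250],None,fx=4,fy=4,interpolation=cv2.INTER_CUBIC))
E
```

```text
fx 496.78722978842967 counter z 0.0006869455849571882
cover [337 159  31  31 683] ((351.91302490234375, 173.53909301757812), (29.464540481567383, 30.211881637573242), 124.44483947753906) [ 0.5045 -0.3558  0.005 ] z 0.005416223511543139
lid [ 272  122   41   39 1208] ((291.7881164550781, 141.03004455566406), (38.85787582397461, 39.77340316772461), 97.08993530273438) [ 0.598  -0.1771  0.01  ] z 0.011739719745627042
bowl [ 269  172   46   46 1620] ((291.6091613769531, 194.76858520507812), (44.32266616821289, 44.87063980102539), 111.93549346923828) [ 0.434  -0.1753  0.055 ] z 0.023024290001103398
knob 41 [ 0.5025 -0.3541  0.031 ] 350 356 170 176
hole 145 [0.5197 0.2583 0.045 ] 134 148 156 170
((167.0, 145.49998474121094), (127.99998474121094, 102.99998474121094), -0.0)
[[103.00001 196.99997]
 [103.00001  93.99999]
 [231.       94.     ]
 [231.      196.99997]] [array([0.4195, 0.3621, 0.048 ]), array([0.7205, 0.3764, 0.048 ]), array([0.7264, 0.0035, 0.048 ]), array([ 0.4255, -0.0031,  0.048 ])]
ctr [0.5713997  0.18462585 0.048     ]
```

View pics/wellcrop.png

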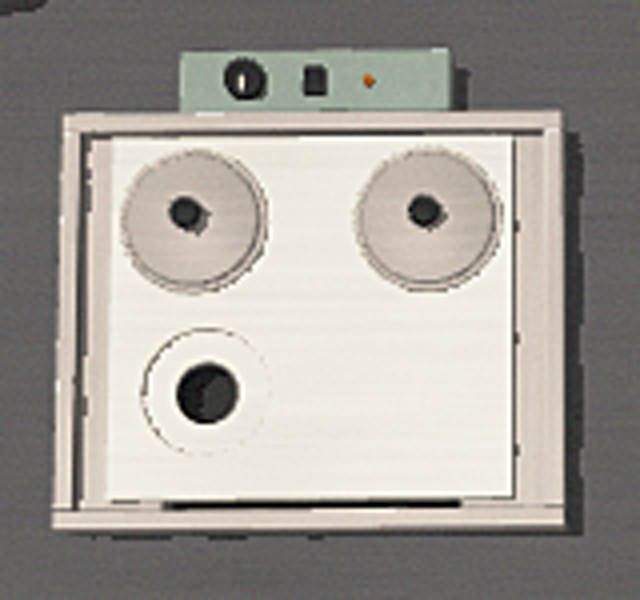

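The crop shows the plate nearly centred in the frame. The recess ring is at about crop (205,392), with the hole in its middle, and the frame's yaw is about 0.02 rad. Now I'll move above the cover.

The manual's scale: shifts go in shares of 750 mm and turns go in shares of pi rad. Converting my numbers, 347 mm / 750 = 0.4627, 330 mm / 750 = 0.44, 0.34 rad / 3.1416 = 0.1082.

>>> arm_command(
  plan=[
    [[0.06, -0.0067, 0, 0, 0, 0.0318, -1], [0.12, -0.0133, 0, 0, 0, 0.0637, -1], [0.1867, -0.0213, 0, 0, 0, 0.1082, -1], [0.2533, -0.0293, 0, 0, 0, 0.1082, -1], [0.32, -0.0373, 0, 0, 0, 0.1082, -1], [0.3867, -0.0453, 0, 0, 0, 0.1082, -1], [0.44, -0.052, 0, 0, 0, 0.1082, -1], [0.4627, -0.0547, 0, 0, 0, 0.1082, -1], [0.4627, -0.0547, 0, 0, 0, 0.1082, -1], [0.4627, -0.0547, 0, 0, 0, 0.1082, -1]],
  ],
)

```text
time_s: 1.1
ee_pos: [0.5029, -0.3551, 0.2051]
eef_rot: [-3.141, 0.001, 0.019]
force: [0.4, 0.1, -0.0]
grip_width: 0.0935
grip_force: 0.0
```

```bash
python3 - <<'E'
from h import *
o=ctrl.get_obs();print(o["ee_pos"],o["eef_rot"],o["joint_vel"].round(3))
K=cams.camera_info("wrist");a,d,W,_=cloud("wrist");cv2.imwrite("pics/w1.png",a)
np.savez("w1.npz",a=a,W=W)
Z=W[...,2]
m=(Z>.026)&(Z<.036)
n,l,s,c=cv2.connectedComponentsWithStats(m.astype(np.uint8))
for k in range(1,n):
    if s[k,4]>60: print(s[k],ray(K,s[k,0]+(s[k,2]-1)/2,s[k,1]+(s[k,3]-1)/2,.031).round(4), np.nanmedian(W[l==k],axis=0).round(4))
E
```

```text
[ 0.50289994 -0.35514287  0.2051072 ] [-3.14131224e+00  7.14593726e-04  1.86932362e-02] [-0.022 -0.013  0.006 -0.    -0.001 -0.001]
[389   0  52  38 294] [ 0.6668 -0.5105  0.031 ] [ 0.6562 -0.5055  0.0333]
[449   0  25  28 240] [ 0.6721 -0.5563  0.031 ] [ 0.6727 -0.5591  0.0318]
[247  30  22  23 381] [ 0.6432 -0.3536  0.031 ] [ 0.6431 -0.3545  0.0302]
[ 85  68  18  25 117] [ 0.6025 -0.1824  0.031 ] [ 0.6012 -0.1876  0.0324]
[248 162  19  19 286] [ 0.5087 -0.3556  0.031 ] [ 0.5082 -0.356   0.0302]
[  54  185   66   87 1112] [ 0.4367 -0.1556  0.031 ] [ 0.4223 -0.1372  0.0301]
[249 267  17  17 230] [ 0.3788 -0.3579  0.031 ] [ 0.3783 -0.3582  0.03  ]
[221 355  17  16 194] [ 0.2488 -0.323   0.031 ] [ 0.2474 -0.3231  0.0296]
```

View pics/w1.png

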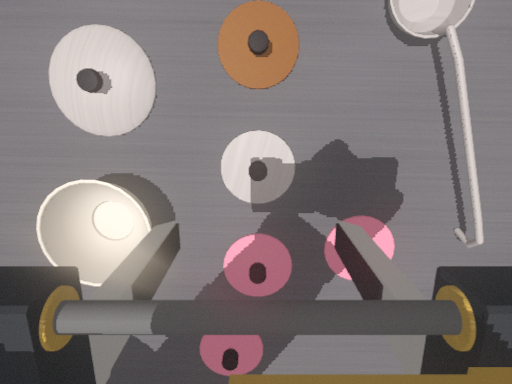

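The wrist view shows the grey cover's knob at (257,171), with the pink and brown discs clear of the fingers. I'll descend partway and measure again.

>>> arm_command(
  plan=[
    [[0.0027, 0, 0.0533, 0, 0, 0, -1], [0.004, 0, 0.1067, 0, 0, 0, -1], [0.004, 0, 0.1533, 0, 0, 0, -1], [0.004, 0, 0.1533, 0, 0, 0, -1], [0.004, 0, 0.1533, 0, 0, 0, -1]],
  ],
)

```text
time_s: 1.65
ee_pos: [0.5061, -0.3556, 0.0917]
eef_rot: [3.141, -0.0, 0.017]
force: [1.0, -0.1, 0.8]
grip_width: 0.0942
grip_force: 0.0
```

```bash
python3 - <<'E'
from h import *
o=ctrl.get_obs();print(o["ee_pos"],o["eef_rot"])
K=cams.camera_info("wrist");a,d,W,_=cloud("wrist");cv2.imwrite("pics/w2.png",a)
Z=W[...,2]
for lo,hi,z in[(.026,.036,.031),(.003,.009,.005)]:
  m=(Z>lo)&(Z<hi)&(abs(W[...,0]-.506)<.06)&(abs(W[...,1]+.356)<.06)
  if z<.01: m&=(cv2.cvtColor(a,cv2.COLOR_BGR2GRAY)>110)
  n,l,s,c=cv2.connectedComponentsWithStats(m.astype(np.uint8))
  for k in range(1,n):
    if s[k,4]>100: print(s[k],ray(K,s[k,0]+(s[k,2]-1)/2,s[k,1]+(s[k,3]-1)/2,z).round(4), np.nanmedian(W[l==k],axis=0).round(4))
E
```

```text
[ 0.50614083 -0.35563702  0.09166131] [ 3.14127654e+00 -3.02178432e-04  1.74722778e-02]
[244 189  26  27 571] [ 0.509  -0.3557  0.031 ] [ 0.5094 -0.3558  0.0311]
[ 205  143  104  100 7413] [ 0.5099 -0.3557  0.005 ] [ 0.513  -0.3558  0.0052]
```

View pics/w2.png

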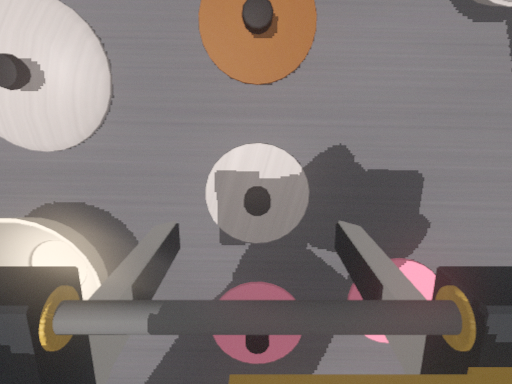

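The cover's knob is at about (257,201), and the fingers straddle it symmetrically. I'll descend and close.

Scaled: 81 mm / 750 = 0.108, 70 mm / 750 = 0.0933.

>>> arm_command(
  plan=[
    [[0.0027, 0, 0.0533, 0, 0, 0, -1], [0.0027, 0, 0.0933, 0, 0, 0, -1], [0.0027, 0, 0.108, 0, 0, 0, -1], [0.0027, 0, 0.108, 0, 0, 0, -1], [0.0027, 0, 0.108, 0, 0, 0, 0.5], [0.0027, 0, 0.108, 0, 0, 0, 1], [0.0027, 0, 0.108, 0, 0, 0, 1], [0.0027, 0, 0.108, 0, 0, 0, 1], [0.0027, 0, 0.108, 0, 0, 0, 1], [0.0027, 0, 0.108, 0, 0, 0, 1]],
  ],
  squeeze=20,
)

```text
time_s: 2.7
ee_pos: [0.5087, -0.3547, 0.0096]
eef_rot: [3.142, -0.0, 0.019]
force: [0.2, -0.5, -0.3]
grip_width: 0.0493
grip_force: 0.0
```

>>> arm_command(
  plan=[
    [[0, 0, 0, 0, 0, 0, 1], [0, 0, 0, 0, 0, 0, 1], [0, 0, 0, 0, 0, 0, 1], [0, 0, 0, 0, 0, 0, 1], [0, 0, 0, 0, 0, 0, 1], [0, 0, 0, 0, 0, 0, 1]],
  ],
)

```text
time_s: 3.3
ee_pos: [0.5086, -0.3547, 0.0094]
eef_rot: [3.142, -0.0, 0.019]
force: [-0.6, -0.8, -0.5]
grip_width: 0.0213
grip_force: 20.0
```

Scaled: -390 mm / 750 = -0.52, -140 mm / 750 = -0.1867.

>>> arm_command(
  plan=[
    [[0, 0, -0.0267, 0, 0, 0, 1], [0, 0, -0.0733, 0, 0, 0, 1], [0, 0, -0.1333, 0, 0, 0, 1], [0, -0.04, -0.1867, 0, 0, 0, 1], [-0.0067, -0.1, -0.2133, 0, 0, 0, 1], [-0.02, -0.16, -0.24, 0, 0, 0, 1], [-0.0333, -0.22, -0.2667, 0, 0, 0, 1], [-0.04, -0.28, -0.2933, 0, 0, 0, 1], [-0.0533, -0.34, -0.2933, 0, 0, 0, 1], [-0.06, -0.4, -0.2933, 0, 0, 0, 1], [-0.0667, -0.46, -0.2933, 0, 0, 0, 1], [-0.0667, -0.52, -0.2933, 0, 0, 0, 1]],
  ],
)

```text
time_s: 4.5
ee_pos: [0.4504, 0.036, 0.2296]
eef_rot: [-3.142, -0.0, 0.019]
force: [1.3, 0.6, -2.4]
grip_width: 0.0213
grip_force: 20.0
```

Scaled: -70 mm / 750 = -0.0933, -40 mm / 750 = -0.0533.

>>> arm_command(
  plan=[
    [[0, -0.0533, 0, 0, 0, 0, 1], [0, -0.0933, 0, 0, 0, 0, 1], [0, -0.0933, 0, 0, 0, 0, 1], [0, -0.0933, 0, 0, 0, 0, 1], [0, -0.0933, 0, 0, 0, 0, 1]],
  ],
)

```text
time_s: 5.0
ee_pos: [0.45, 0.1036, 0.2293]
eef_rot: [3.141, 0.0, 0.018]
force: [0.8, -1.3, -2.4]
grip_width: 0.0215
grip_force: 20.0
```

```bash
python3 - <<'E'
from h import *
o=ctrl.get_obs();print(o["ee_pos"],o["eef_rot"],o["grip_force"],o["grip_width"],o["force"])
K=cams.camera_info("wrist");a,d,W,_=cloud("wrist");cv2.imwrite("pics/w3.png",a)
np.savez("w3.npz",a=a,W=W,T=K["world_to_cam"])
b,_,_,_=cloud("top");cv2.imwrite("pics/top3.png",b)
E
```

```text
[0.44996102 0.10360614 0.2293346 ] [3.14142019e+00 3.26091213e-04 1.81010477e-02] 19.999555349349976 0.0214789289179677 [ 0.80085088 -1.34885229 -2.35083378]
```

View pics/w3.png

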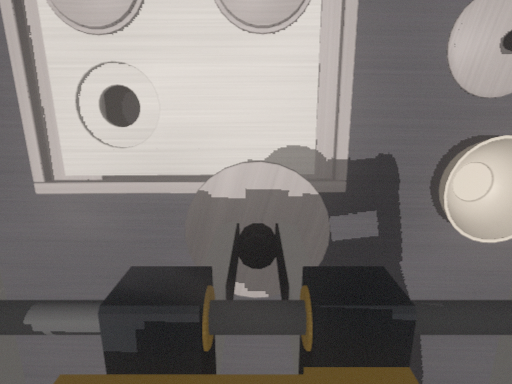

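The disc hangs level in the fingers. The recess is at about (120,105) in the wrist view, and the plate and frame edges are visible. Now I'll measure the opening and the frame.

```bash
python3 - <<'E'
from h import *
D=np.load("w3.npz");a,W=D["a"],D["W"];K=dict(cams.camera_info("wrist"));K["world_to_cam"]=D["T"]
g=cv2.cvtColor(a,cv2.COLOR_BGR2GRAY);Z=W[...,2]
print("plate z",np.nanmedian(Z[70:150,190:300]),"ledge z",np.nanmedian(Z[100:110,88:100]),"rim",np.nanmedian(Z[184:190,60:180]),"noise",np.nanstd(Z[80:100,200:280]))
off=np.nanmedian(Z[70:150,190:300])-.045
m=((Z-off<.0425)|(g<90))
mm=np.zeros_like(m);mm[55:155,72:168]=m[55:155,72:168]
cs,_=cv2.findContours(mm.astype(np.uint8),cv2.RETR_EXTERNAL,cv2.CHAIN_APPROX_NONE)
c=max(cs,key=cv2.contourArea);e=cv2.fitEllipse(c);print("recess",cv2.boundingRect(c),e,ray(K,*e[0],.045))
p=np.array([ray(K,*q[0],.045)[:2] for q in c]);(cx,cy),r=cv2.minEnclosingCircle(p.astype(np.float32));print(cx,cy,2*r,p.min(0),p.max(0))
d=(g<90);dd=np.zeros_like(d);dd[75:135,95:150]=d[75:135,95:150]
cs,_=cv2.findContours(dd.astype(np.uint8),cv2.RETR_EXTERNAL,cv2.CHAIN_APPROX_NONE)
c=max(cs,key=cv2.contourArea);p=np.array([ray(K,*q[0],.040)[:2] for q in c]);print("hole",p.min(0),p.max(0),(p.min(0)+p.max(0))/2)
v=g[150].astype(int)
# edges along rows / columns
for r in(100,120,140,160):
    row=g[r].astype(int);gr=np.abs(np.diff(row));u=[(int(i),int(row[i+1]-row[i])) for i in np.nonzero(gr>18)[0]]
    print(r,u)
for cc in(60,110,165):
    col=g[:,cc].astype(int);gr=np.diff(col);print("col",cc,[(int(i),int(gr[i])) for i in np.nonzero(abs(gr)>18)[0] if 160<i<210])
E
```

```text
plate z 0.04424863296802234 ledge z 0.0390139649137117 rim 0.04703930396030684 noise 0.0007906239035108646
recess (76, 62, 83, 86) ((117.31331634521484, 104.1865463256836), (78.10330200195312, 87.77406311035156), 143.66004943847656) [0.52577726 0.25785719 0.045     ]
0.5243632793426514 0.25822681188583374 0.0914243534207344 [0.47891426 0.21308447] [0.56915224 0.30347658]
hole [0.50205339 0.23675107] [0.54519417 0.2739943 ] [0.52362378 0.25537268]
100 [(17, 45), (29, -30), (30, -22), (40, 45), (41, 21), (74, -36), (75, -45), (78, 59), (79, 23), (97, -20), (98, -42), (99, -32), (137, 53), (138, 56), (316, -34), (318, 20), (335, -28), (336, -32), (338, 31), (339, 22), (350, -29), (351, -35)]
120 [(20, 20), (21, 40), (32, -25), (33, -28), (44, 43), (45, 24), (79, -33), (80, -34), (82, 64), (83, 25), (105, -36), (106, -38), (107, -21), (135, 76), (136, 31), (334, -31), (335, -26), (337, 36), (338, 22), (349, -39), (350, -27)]
140 [(24, 26), (25, 33), (36, -29), (37, -26), (47, 45), (48, 20), (97, -26), (98, -28), (100, 51), (101, 30), (314, -27), (315, -50), (316, 27), (317, 20), (333, -29), (334, -22), (336, 35), (337, 24), (347, -20), (348, -38), (484, 29), (485, 36), (486, 33)]
160 [(28, 42), (29, 25), (39, -27), (40, -29), (50, 44), (51, 21), (246, -29), (247, -44), (325, 43), (327, -38), (394, 29), (450, 20), (457, 41), (458, 42)]
col 60 [(179, -43), (181, 27), (182, 29), (192, -28), (193, -34)]
col 110 [(174, -45), (175, -50), (181, 42), (182, 25), (192, -37), (193, -23)]
col 165 [(174, -51), (175, -30), (181, 53), (192, -40)]
```

Both cameras give the same offset from cover to opening, about +15.5 mm in x. The wrist-measured recess is 91.4 mm across, which matches the 92 mm given. That puts the TCP target for the drop at about (0.524, 0.258). I'll set the disc down at y = 0.145, starting with a hover.

Scaled: 168 mm / 750 = 0.224, 166 mm / 750 = 0.2213.

>>> arm_command(
  plan=[
    [[0.0533, -0.0267, 0, 0, 0, 0, 1], [0.1, -0.0533, 0, 0, 0, 0, 1], [0.1, -0.0533, 0.0533, 0, 0, 0, 1], [0.1, -0.0533, 0.1067, 0, 0, 0, 1], [0.1, -0.0533, 0.16, 0, 0, 0, 1], [0.1, -0.0533, 0.1933, 0, 0, 0, 1], [0.1, -0.0533, 0.2133, 0, 0, 0, 1], [0.1, -0.0533, 0.2213, 0, 0, 0, 1], [0.1, -0.0533, 0.224, 0, 0, 0, 1], [0.1, -0.0533, 0.224, 0, 0, 0, 1], [0.1, -0.0533, 0.224, 0, 0, 0, 1], [0.1, -0.0533, 0.224, 0, 0, 0, 1]],
  ],
)

```text
time_s: 6.3
ee_pos: [0.5246, 0.1458, 0.0622]
eef_rot: [-3.141, -0.001, 0.019]
force: [-0.3, 0.4, -3.5]
grip_width: 0.0215
grip_force: 20.0
```

Scaled: 7.5 mm / 750 = 0.01, 7 mm / 750 = 0.0093.

>>> arm_command(
  plan=[
    [[0, 0, 0.0027, 0, 0, 0, 1], [0, 0, 0.0053, 0, 0, 0, 1], [0, 0, 0.0073, 0, 0, 0, 1], [0, 0, 0.0087, 0, 0, 0, 1], [0, 0, 0.0093, 0, 0, 0, 1], [0, 0, 0.01, 0, 0, 0, 1], [0, 0, 0.01, 0, 0, 0, 1], [0, 0, 0.01, 0, 0, 0, 1]],
  ],
)

```text
time_s: 7.1
ee_pos: [0.5242, 0.1457, 0.0543]
eef_rot: [3.142, -0.0, 0.019]
force: [-4.3, -2.3, 6.3]
grip_width: 0.0216
grip_force: 20.0
```

Scaled: -0.2 mm / 750 = -0.0003.

>>> arm_command(
  plan=[
    [[0, 0, -0.0003, 0, 0, 0, 1], [0, 0, -0.0003, 0, 0, 0, 1], [0, 0, -0.0003, 0, 0, 0, 1], [0, 0, -0.0003, 0, 0, 0, 1]],
  ],
  squeeze=12,
)

```text
time_s: 7.5
ee_pos: [0.5242, 0.1457, 0.0543]
eef_rot: [3.142, 0.0, 0.019]
force: [-4.4, -2.2, 6.0]
grip_width: 0.0214
grip_force: 12.0
```

```bash
python3 - <<'E'
from h import *
for i in range(4):
    o=ctrl.get_obs();print(o["ee_pos"].round(5),o["force"].round(2),o["moment"].round(3))
    cams.camera("wrist")
E
```

```text
[0.52421 0.1457  0.05427] [-4.38 -2.15  6.02] [-0.237  0.662  0.016]
[0.52425 0.1457  0.05429] [-3.68 -2.15  5.33] [-0.304  0.701  0.036]
[0.52424 0.14571 0.05429] [-4.03 -1.49  6.29] [-0.27   0.793  0.032]
[0.52426 0.14571 0.0543 ] [-4.39 -2.67  5.97] [-0.265  0.738  0.027]
```

Scaled: -25 mm / 750 = -0.0333, -20 mm / 750 = -0.0267.

>>> arm_command(
  plan=[
    [[0, -0.0027, -0.0003, 0, 0, 0, 1], [0, -0.0067, -0.0003, 0, 0, 0, 1], [0, -0.0133, -0.0003, 0, 0, 0, 1], [0, -0.02, -0.0003, 0, 0, 0, 1], [0, -0.0267, -0.0003, 0, 0, 0, 1], [0, -0.0333, -0.0003, 0, 0, 0, 1]],
  ],
)

```text
time_s: 8.3
ee_pos: [0.5238, 0.1713, 0.0544]
eef_rot: [-3.142, -0.0, 0.019]
force: [-0.2, -2.1, 1.1]
grip_width: 0.0215
grip_force: 12.0
```

>>> arm_command(
  plan=[
    [[0, -0.0067, 0, 0, 0, 0, 1], [0.0004, -0.016, 0, 0, 0, 0, 1], [0.0007, -0.0267, 0, 0, 0, 0, 1], [0.0009, -0.0373, 0, 0, 0, 0, 1], [0.0012, -0.048, 0, 0, 0, 0, 1], [0.0015, -0.0587, 0, 0, 0, 0, 1], [0.0017, -0.0693, 0, 0, 0, 0, 1], [0.002, -0.08, 0, 0, 0, 0, 1], [0.0023, -0.0893, 0, 0, 0, 0, 1], [0.0024, -0.0973, 0, 0, 0, 0, 1], [0.0024, -0.1, 0, 0, 0, 0, 1], [0.0024, -0.1, 0, 0, 0, 0, 1]],
  ],
)

```text
time_s: 9.5
ee_pos: [0.5241, 0.2462, 0.0543]
eef_rot: [-3.141, 0.0, 0.019]
force: [-0.7, 0.8, 0.9]
grip_width: 0.0216
grip_force: 12.0
```

```bash
python3 - <<'E'
from h import *
o=ctrl.get_obs();print(o["ee_pos"],o["eef_rot"],o["force"].round(2))
K=cams.camera_info("wrist");a,d,W,_=cloud("wrist");b,_,_,_=cloud("top")
cv2.imwrite("pics/w5.png",cv2.resize(a[100:300,150:400],None,fx=3,fy=3,interpolation=cv2.INTER_CUBIC))
E
```

```text
[0.52405984 0.24624529 0.05433777] [-3.14108225e+00  6.69947761e-05  1.90703551e-02] [-0.74  0.78  0.92]
```

View pics/w5.png

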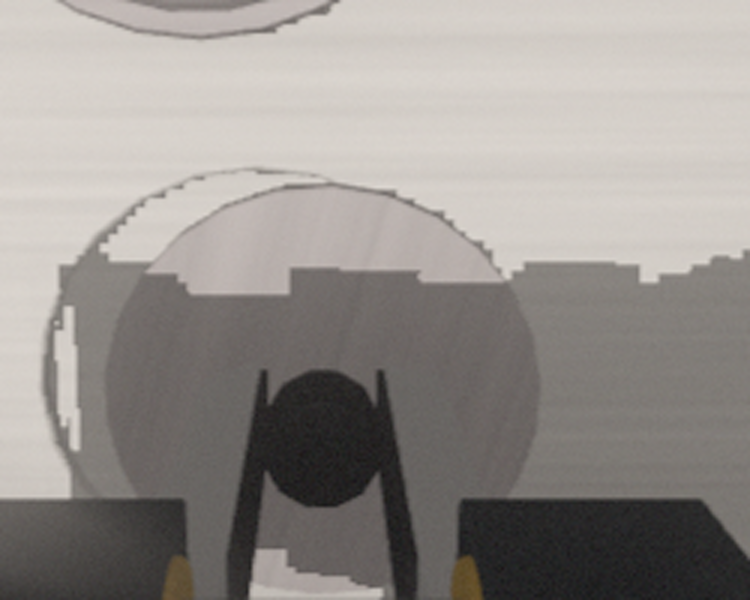

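The wrist crop shows the disc spanning x 105–541 with its top edge at row 184. The recess arc shows its left edge at x≈43 and its top at about (250,168). I'll convert these with rays.

```bash
python3 - <<'E'
from h import *
from scipy.optimize import least_squares
K=cams.camera_info("wrist")
f=lambda pts,z:np.array([ray(K,150+(u+.5)/3-.5,100+(v+.5)/3-.5,z)[:2] for u,v in pts])
def fit(p,r): 
    s=least_squares(lambda c:np.hypot(*(p-c[:2]).T)-r,[.52,.25]);return s.x,(s.fun*1e3).round(2)
D=f([(105,385),(541,385),(323,184),(150,270),(508,275),(440,212)],.050)
Rr=f([(43,385),(250,168),(75,262),(60,460),(130,205),(200,176)],.045)
d,e=fit(D,.045);r,e2=fit(Rr,.046);print(d,e,r,e2,"dx,dy mm",(r-d)*1e3)
# automatic check with sub-pixel edges along rows
E
```

```text
[0.52319485 0.2448943 ] [ 0.01 -0.73  0.01 -0.58  0.1   0.41] [0.52429229 0.25836537] [-0.38  0.08 -0.08  0.35  0.27 -0.12] dx,dy mm [ 1.09743811 13.47106599]
```

Scaled: -13.5 mm / 750 = -0.018, 1.1 mm / 750 = 0.0015.

>>> arm_command(
  plan=[
    [[0.0005, -0.004, 0, 0, 0, 0, 1], [0.0011, -0.008, 0, 0, 0, 0, 1], [0.0015, -0.012, 0, 0, 0, 0, 1], [0.0017, -0.0147, 0, 0, 0, 0, 1], [0.0019, -0.016, 0, 0, 0, 0, 1], [0.0019, -0.0173, 0, 0, 0, 0, 1], [0.0019, -0.018, 0, 0, 0, 0, 1], [0.0019, -0.018, 0, 0, 0, 0, 1], [0.0019, -0.018, 0.0004, 0, 0, 0, 1], [0.0019, -0.018, 0.0004, 0, 0, 0, 1]],
  ],
)

```text
time_s: 10.6
ee_pos: [0.5253, 0.2592, 0.054]
eef_rot: [3.142, 0.0, 0.019]
force: [0.2, 0.3, -2.6]
grip_width: 0.0215
grip_force: 12.0
```

Scaled: 1.2 mm / 750 = 0.0016, 0.8 mm / 750 = 0.0011.

>>> arm_command(
  plan=[
    [[0, 0, 0.0005, 0, 0, 0, 1], [0, 0, 0.0011, 0, 0, 0, 1], [0, 0, 0.0016, 0, 0, 0, 1], [0, 0, 0.0016, 0, 0, 0, 1]],
  ],
)

```text
time_s: 11.0
ee_pos: [0.5253, 0.2593, 0.0528]
eef_rot: [3.142, 0.0, 0.019]
force: [-0.2, 0.8, -3.0]
grip_width: 0.0216
grip_force: 12.0
```

It's entering the recess with no contact force, so I'll keep lowering it.

Scaled: 3.2 mm / 750 = 0.0043, 3 mm / 750 = 0.004.

>>> arm_command(
  plan=[
    [[0, 0, 0.0008, 0, 0, 0, 1], [0, 0, 0.0016, 0, 0, 0, 1], [0, 0, 0.0024, 0, 0, 0, 1], [0, 0, 0.0032, 0, 0, 0, 1], [0, 0, 0.004, 0, 0, 0, 1], [0, 0, 0.0043, 0, 0, 0, 1], [0, 0, 0.0043, 0, 0, 0, 1]],
  ],
)

```text
time_s: 11.7
ee_pos: [0.5253, 0.2593, 0.0496]
eef_rot: [-3.142, 0.0, 0.019]
force: [-0.8, 0.9, -2.0]
grip_width: 0.0216
grip_force: 12.0
```

Scaled: 0.2 mm / 750 = 0.0003.

>>> arm_command(
  plan=[
    [[0, 0, 0.0003, 0, 0, 0, 1], [0, 0, 0.0003, 0, 0, 0, 1], [0, 0, 0.0003, 0, 0, 0, 0.3], [0, 0, 0.0003, 0, 0, 0, 0.2], [0, 0, 0.0003, 0, 0, 0, 0.2], [0, 0, 0.0003, 0, 0, 0, 0.2], [0, 0, 0.0003, 0, 0, 0, 0.2], [0, 0, 0.0003, 0, 0, 0, 0.2]],
  ],
)

```text
time_s: 12.5
ee_pos: [0.5253, 0.2593, 0.0495]
eef_rot: [-3.142, -0.0, 0.019]
force: [-0.3, 0.2, -0.0]
grip_width: 0.0376
grip_force: 0.0
```

Scaled: -90 mm / 750 = -0.12, -60 mm / 750 = -0.08.

>>> arm_command(
  plan=[
    [[0, 0, -0.0133, 0, 0, 0, 0.2], [0, 0, -0.04, 0, 0, 0, 0.2], [0, 0, -0.08, 0, 0, 0, 0.2], [0, 0, -0.12, 0, 0, 0, 0.2], [0, 0, -0.12, 0, 0, 0, 0.2], [0, 0, -0.12, 0, 0, 0, 0.2]],
  ],
)

```text
time_s: 13.1
ee_pos: [0.5254, 0.2593, 0.1402]
eef_rot: [-3.141, -0.001, 0.019]
force: [-0.3, -0.2, -1.4]
grip_width: 0.0375
grip_force: 0.0
```

```bash
python3 - <<'E'
from h import *
o=ctrl.get_obs();print(o["ee_pos"],o["force"].round(2),o["grip_width"])
a,d,W,K=cloud("wrist");cv2.imwrite("pics/w6.png",a)
Z=W[...,2];X=W[...,0];Y=W[...,1];r=np.hypot(X-.5245,Y-.2585)
m=(r<.04)&(r>.02)&(abs(Z-.045)<.012);A=np.c_[X[m],Y[m],np.ones(m.sum())];c=np.linalg.lstsq(A,Z[m],rcond=None)[0]
p=(r>.052)&(r<.065)&(abs(Z-.045)<.01);print("disc tilt",c[:2],"disc z",np.median(Z[m]),"plate z",np.median(Z[p]))
E
```

```text
[0.52542912 0.25934361 0.14018739] [-0.29 -0.18 -1.45] 0.037545146418301846
disc tilt [-0.00101403 -0.00175179] disc z 0.042953688935999546 plate z 0.04312481653563366
```

View pics/w6.png

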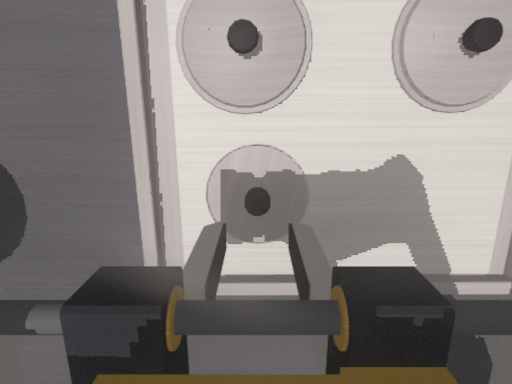

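The picture shows the disc seated in the recess around (257,193). It is flush with the plate to 0.2 mm and level to 0.002 rad, and the gripper is clear, so I'm handing in.

```bash
python3 -c "
from station import ctrl
print(ctrl.hand_in())"
```

```text
the job is handed in; nothing more can be done
None
```

The cover disc was laid on the plate, slid over the opening, and now lies level in the recess, flush to about 0.2 mm; it is released and the job is handed in at about 13 s, with no verdict returned.

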